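# Set a batten against the flip stop for sawing

### The job

Get the batten ready for sawing to length: swing the flip stop's parked flag over and down into the batten's path, then slide the batten along the fence until its end has swung the flag back solidly onto the anvil lug behind it. Press it home firmly but by feel, since the stop is only clamped by friction and the length is lost if it is shoved along its track. Leave the batten on the sawing board, seated against the flag and with its long side flat against the fence, and let go; leave the other things lying where they are.

Things in the scene. Friction and masses are not known exactly. Their poses are not given: they have to be found in the camera images.
- saw_board: Sawing board: pine plank 145 (its x) x 430 (its y) x 19 mm (z) screwed flat to the table. Origin: centre of its underside; x points away from the robot to the fence, y along the fence towards the stop, z up. An aluminium track, 30 mm wide and 12 mm high above the plank, runs along its far edge as the fence, with a 4 mm saw kerf through it at y = -10 mm.
- fence_face (a point): Point at mid-length on the foot of the fence's face, at board x = +35, y = 0, z = 19 mm (the plank's top); axes as the board's. The face is flat, upright, looks to board -x and runs along board y. The batten's far long side goes flat against it.
- batten: Stock: pine batten 38 (its x) x 200 (its y) x 38 mm (z), 0.13 to 0.24 kg, lying on the plank some cm off the fence, a little askew. Origin: centre of its underside; its +y end goes to the stop. It stands 26 mm above the fence, so it can be gripped across 38 mm with the fingertips above the fence, or pushed. Against the fence its origin is at board x = +16 mm.
- stop: Flip stop: grey block 44 mm long riding on the fence track, with a cheek plate to 106 mm above the plank and a black clamp knob; these lie beyond the fence's face. Pivot pin, parking pin and anvil lug stick out of it over the batten's path. Origin: on the track's centre line at plank height. Held by friction: a push of over 12 N along the track shifts it; a shift of 1.5 mm is too much.
- stop_pivot (a point): Middle of the flag on its pivot pin, 78 mm above the plank's top at board x = +16 mm; axes as the board's. A parking pin lies 22 mm above and 14 mm to +y of it. Below it, the anvil lug (42 to 58 mm above the plank) lies to +y, behind the hanging flag.
- flag (a joint): Angle of the flag about its pin (board x), rad. 0: parked, up, leaning 0.21 from vertical to board +y on the parking pin. Grows as it swings over the top towards -y; past 0.21 it falls of itself, then hangs straight down in the batten's path at 3.26 to 3.41. Pushed on towards +y it meets the solid anvil at 3.48; it swings back off the anvil unless held there.
- flag_tip (a point): Middle of the flag's free end. The flag is a freely swinging steel arm 20 mm wide (board x), 12 mm thick, 72 mm long from the pivot, 0.1 kg. This end is about 167 mm above the table when parked and 6 mm above the plank when hanging. To tip the flag over, push its last 10 mm (clear of the screw) from the +y side towards board -y.
- flag_screw_hole (a point): Where a round-ended adjusting screw 8 mm thick crosses the flag's middle line, 48 mm from the pivot (30 mm above the plank when hanging). Its tip meets the batten's end. How far it is screwed out is not measured: when down, its tip is 10 to 26 mm from this point towards board -y, its head 16 to 32 mm towards +y (when parked, the other way round). It stays as set.
- offcut: Small pine off-cut 38 x 60 x 19 mm lying loose on the board's near left corner; a bystander. Origin: centre of its underside.
- pencil: Flat carpenter's pencil, 173 mm long, lying on the table left of the board; a bystander. Origin: centre of its underside.
- tape_measure: Tape measure 36 x 77 x 62 mm standing on the table left of the board; a bystander. Origin: centre of its underside.
- try_square: Try square 110 x 168 x 14 mm lying on the table right of the board; a bystander. Origin: centre of its underside.

How it is judged:
By the outcome, as a careful person would: the job done as asked, in the order asked, and still so for the second after the job is handed in, with the robot touching nothing.
It also fails if it takes over 72 s, if anything falls off the work surface, if the arm or the gripper's body presses on something with over 40 N, if the wrist force passes 120 N, or if a joint passes its speed limit or range.

### The arm

A 6-joint arm with a two-finger parallel gripper is mounted at the origin on a cart in front of the work surface, level with it; the furniture and walls round the work are solid. World frame = base frame: x ahead of the robot, y to its left, z up, the work surface at z = 0. Lengths are in m, angles in rad, forces in N, time in s.
With the tool pointing down it reaches from about 0.35 to 0.975 m from the base axis. Payload 4.9 kg.
Tool frame: the origin (TCP) lies on the centre line of the jaws, within the pads' length; the fingertips stand manip.tcp_to_tips ahead of it and the grasp point (between the pads) is the TCP (manip.tcp_to_tips is the distance from the TCP to the fingertips, in m); y points along the fingers, z is the direction in which the jaws open and shut, and the axes are right-handed (so a half turn about y gives the same grasp; the last joint's range is limited). The gripper opens to 85 mm and grips with 20 to 120 N. Pads are 22 mm wide; open, the fingers measure 114 mm over their backs; the gripper's body (76 mm by 85 mm) begins 54 mm behind the grasp point. The pads swing forward as they close: fully open they stand 13 mm farther back than shut.
Start: joints at [-1.366, 0.053, 1.613, -0, 1.476, -0.119], TCP at [0.199, -0.593, 0.25] pointing down, gripper open.
Joint ranges: [-3.01, 3.01], [-1.01, 2.22], [0.06, 2.58], [-1.02, 4.17], [0.09, 2.62], [-3.14, 3.14]. Speed limits (rad/s): [2.57, 2.57, 3.14, 3.14, 3.14, 3.14].

### API

Orientations are given as a unit quaternion [w, x, y, z].
In Python, from plant import manip gives the robot as it stands.
- The arm moves only by the tool apply_moves, never from a script. Its argument "moves" is a list of rows, each a list of 7 numbers: the gripper's target within -1 to 1 (shut at 1, half-way at 0, fully open at -1), then the shift along the tool's x, y, z in mm, then the turn, a rotation vector about the tool's x, y, z in degrees. A call has 1 to 20 rows; each row shifts and turns the commanded pose from where the row before left it, along the tool's axes as they then stand; what a row does not reach is not made up. A row lasts 1/10 s, in which the tool goes at most 50 mm and 8.59 degrees, less where a joint would pass 70% of its speed; a pose out of reach is approached as far as the arm can. A call with a gripper value outside its range is refused whole. The fingers move at their own pace and stop on an object; the grip force is fixed at half the most. Time passes only in rows, so rows that do not move let the fingers close. It gives the time, the measured TCP pose, the force and the opening at its end, in the units of the state.
- manip.state(): the state, without advancing time (a new reading comes with each control period).
- manip.grab_frame(name): name is "side" or "top" or "wrist"; returns the picture (420x560x3 uint8, blue, green, red); there is no depth.
- manip.calibration(name): a dict with "mtx" (3x3 intrinsics, pixels), "distortion" ([k1, k2, p1, p2, k3] as OpenCV has them; the pictures are not rectified), "T" (4x4, takes a point from camera to world coordinates); the wrist camera has in their place "T_tool_cam" (4x4, takes a point from camera to tool coordinates, whose origin is the TCP and whose axes are the tool frame's). Camera axes: x right, y down, z forward; pixel columns grow to the right and rows downward; lengths in m; the calibration is good to about 2 mm. A picture is of the moment at which its call begins: read the wrist's pose just before it. calibration takes no time and is no camera call.
- manip.job_done(): hands the job in, once; it reports no verdict.
The state is a dict: "time": time; "joint_pos": joint angles; "joint_vel": joint speeds; "joint_efforts": joint torques, N m; "tool_pos": TCP position; "tool_rot": TCP orientation; "contact_force": force on the tool from outside, world axes, zero at the start; "ft_torque": the same for the moment, N m; "gripper_width": opening from 0.0 (shut) to 1.0 (fully open).
Only numpy, scipy, OpenCV 4.12 (cv2) and the standard library are available. Lean on these libraries where they do the work, as an engineer would, in place of code of your own. Each camera call takes 0.05 s, during which the arm holds its last target. There are 200 camera calls.

## Working session

There is one attempt and no reset: what is moved stays moved. The work goes in short steps, Python scripts to look and compute and a tool call to move; the robot and the scene stay as the last step left them, time stands still between calls to the robot, and variables do not carry over. Pictures are saved under pics/ and viewed, about 8 in all and at most 12, crops included, and the job is handed in when it is done.

Besides the shell and the picture viewer there is one more tool, called as a command line: name --pt "numbers of a row" for each row, then --argument value for the rest. apply_moves: Moves the arm, as the interface text tells. Its arguments: {"type":"object","properties":{"moves":{"type":"array","items":{"type":"array","items":{"type":"number"}}}},"required":["moves"]}

```bash
ls; mkdir -p pics
python3 - <<'E'
from plant import manip
import cv2,numpy as np
print(manip.state(), manip.tcp_to_tips)
for n in("top","side"):
    cv2.imwrite(f"pics/{n}0.png",manip.grab_frame(n)); c=manip.calibration(n); print(n,c)
print(manip.calibration("wrist"))
E
```

```text
pics
{'time': 0.0, 'joint_pos': array([-1.36602032e+00,  5.33961354e-02,  1.61428907e+00, -5.84577891e-06,
        1.47598377e+00, -1.18967736e-01]), 'joint_vel': array([-1.61832640e-03, -6.90733471e-04, -1.13209784e-03, -1.80568504e-03,
        1.19192238e-03,  7.94844809e-05]), 'joint_efforts': array([-8.32639271e-04, -3.93689203e+01, -3.70174742e+01, -2.31096192e-04,
        7.30016400e-03, -1.57511363e-05]), 'tool_pos': array([ 0.19872352, -0.59195618,  0.24904156]), 'tool_rot': array([ 0.11392808, -0.11399517,  0.69859593, -0.69712927]), 'contact_force': array([ 0.01050128, -0.01985036, -0.11604442]), 'ft_torque': array([-6.61457351e-03,  1.77906308e-02, -8.22924196e-05]), 'gripper_width': 0.9986376996059771} 0.019
top {'mtx': array([[500.49285725,   0.        , 278.58098237],
       [  0.        , 500.49285725, 209.64547387],
       [  0.        ,   0.        ,   1.        ]]), 'distortion': array([0.04663212, 0.        , 0.        , 0.        , 0.        ]), 'T': array([[-0.01469328, -0.99424969,  0.1060739 ,  0.32845997],
       [-0.9991348 ,  0.01047138, -0.0402493 ,  0.0694
[... 544 characters left out ...]
77, -0.63985428,  1.07015179],
       [ 0.        ,  0.        ,  0.        ,  1.        ]])}
{'mtx': array([[291.98062482,   0.        , 280.04808293],
       [  0.        , 291.98062482, 203.58333592],
       [  0.        ,   0.        ,   1.        ]]), 'distortion': array([-0.06434405,  0.        ,  0.        ,  0.        ,  0.        ]), 'T_tool_cam': array([[-3.41406721e-04,  9.59560043e-01,  2.81503831e-01,
        -7.25090519e-02],
       [ 1.12046027e-03, -2.81503304e-01,  9.59559604e-01,
        -1.23880151e-01],
       [ 9.99999314e-01,  6.43013957e-04, -9.79041784e-04,
         7.51102579e-04],
       [ 0.00000000e+00,  0.00000000e+00,  0.00000000e+00,
         1.00000000e+00]])}
```

View pics/top0.png

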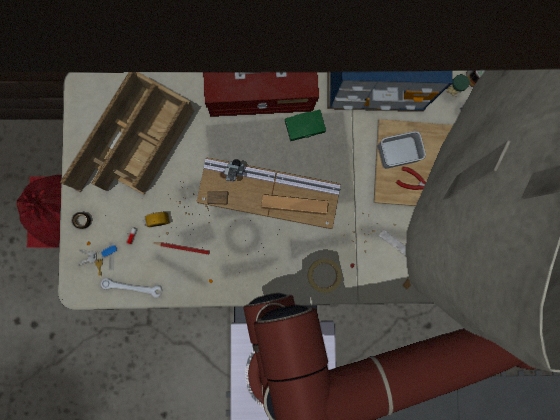

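View pics/side0.png

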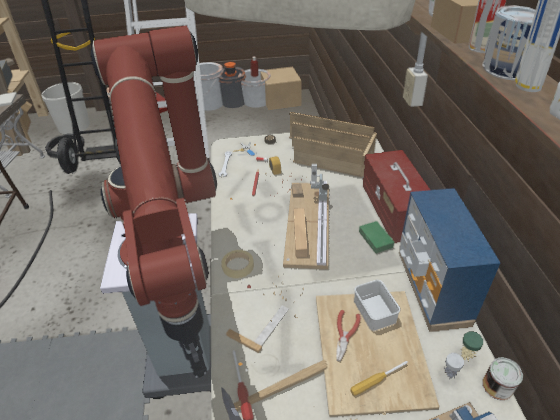

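The top view shows the board (corners ≈ (204,160), (341,185), (332,227), (197,203)), the stop at (235,170), the batten from (262,202) to (328,208) and the off-cut at (217,197). I'll enlarge that part for a better measurement.

```bash
cat > h.py <<'E'
from plant import manip
import cv2,numpy as np
from scipy.spatial.transform import Rotation as R
def cam(n):
    c=manip.calibration(n)
    if n!="wrist": return c,c["T"]
    s=manip.state(); T=np.eye(4); T[:3,:3]=R.from_quat(s["tool_rot"],scalar_first=True).as_matrix(); T[:3,3]=s["tool_pos"]
    return c,T@c["T_tool_cam"]
def ray(c,T,px):
    u=cv2.undistortPoints(np.array([[px]],float),c["mtx"],c["distortion"])[0,0]
    return T[:3,3],T[:3,:3]@np.array([u[0],u[1],1])
def onz(c,T,px,z):
    o,d=ray(c,T,px); return o+d*(z-o[2])/d[2]
def proj(c,T,P):
    Ti=np.linalg.inv(T); return cv2.projectPoints(np.atleast_2d(P).astype(float),cv2.Rodrigues(Ti[:3,:3])[0],Ti[:3,3],c["mtx"],c["distortion"])[0][:,0]
def crop(img,name,x,y,w,h,f):
    cv2.imwrite(f"pics/{name}.png",cv2.resize(img[y:y+h,x:x+w],None,fx=f,fy=f,interpolation=cv2.INTER_CUBIC))
E
python3 -c "
from h import *
crop(cv2.imread('pics/top0.png'),'topc',190,145,160,95,5)"
```

```text
(no output)
```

View pics/topc.png

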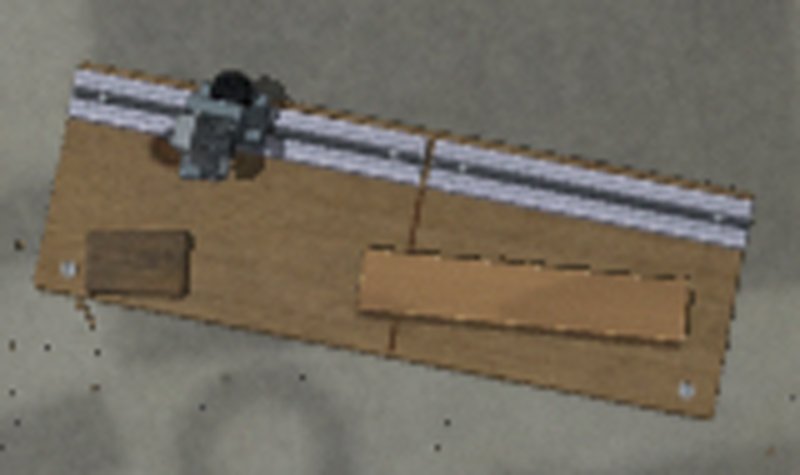

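The enlarged crop shows the plank's corners (35,288), (714,417), (752,190), (82,62). The batten's top corners are (368,247), (690,280), (686,343), (358,308) and the stop is around (215,130).

Run:
```python
from h import *
c,T=cam("top")
f=lambda p,z: onz(c,T,(p[0]/5+190-.4,p[1]/5+145-.4),z)
P=[f(p,.019) for p in[(35,288),(714,417),(752,190),(82,62)]]
for p in P: print(p)
ctr=np.mean(P,0); ey=(P[0]+P[3]-P[1]-P[2]); ey/=np.linalg.norm(ey); ex=np.array([ey[1],-ey[0],0])
print("ctr",ctr,"yaw",np.degrees(np.arctan2(ey[1],ey[0]))-90,[ [ (p-ctr)@ex,(p-ctr)@ey] for p in P])
B=[f(p,.057) for p in[(368,247),(690,280),(686,343),(358,308)]]
bc=np.mean(B,0); d=B[0]+B[3]-B[1]-B[2]
print("batten",bc,"board",(bc-ctr)@ex,(bc-ctr)@ey,"yaw",np.degrees(np.arctan2(d[1],d[0]))-90,[[(p-ctr)@ex,(p-ctr)@ey] for p in B])
s=f((208,140),.1); print("stop",s,(s-ctr)@ex,(s-ctr)@ey)
np.savez("board.npz",ctr=ctr,ex=ex,ey=ey)
```

```text
[0.51904436 0.25972825 0.019     ]
[ 0.43423055 -0.15938464  0.019     ]
[ 0.576512   -0.18702756  0.019     ]
[0.66069386 0.23090759 0.019     ]
ctr [0.54762019 0.03605591 0.019     ] yaw -11.414284709105075 [[np.float64(-0.07227579494355668), np.float64(0.2135933115393272)], [np.float64(-0.07246898358244645), np.float64(-0.2140151031982787)], [np.float64(0.07246898358244651), np.float64(-0.21295355900117652)], [np.float64(0.07227579494355679), np.float64(0.21337535066012808)]]
batten [ 0.50746604 -0.04094068  0.057     ] board -0.024122223091154846 -0.0834203139780145 yaw -6.585131913146242 [[np.float64(-0.013611496197640746), np.float64(0.016025939919619432)], [np.float64(0.003449646325868673), np.float64(-0.18021916228908735)], [np.float64(-0.034976237141590934), np.float64(-0.1845015773479789)], [np.float64(-0.05135080535125626), np.float64(0.015013543805388883)]]
stop [0.59607774 0.14855403 0.1       ] 0.025235577151146858 0.1198629512794003
```

```bash
cat >> h.py <<'E'
b=np.load("board.npz") if __import__("os").path.exists("board.npz") else None
def tow(x,y,z): # board x,y (mm), world z (mm) -> world m
    p=b["ctr"]+b["ex"]*x/1e3+b["ey"]*y/1e3; p[2]=z/1e3; return p
def tob(P):
    d=P-b["ctr"]; return np.array([d@b["ex"]*1e3,d@b["ey"]*1e3,P[2]*1e3])
Rg=np.column_stack([b["ey"],[0,0,-1],-b["ex"]])
def goto(x,y,z,Rt=Rg):
    s=manip.state(); Rc=R.from_quat(s["tool_rot"],scalar_first=True).as_matrix()
    dR=R.from_matrix(Rc.T@Rt).as_rotvec(degrees=True); dp=Rc.T@(tow(x,y,z)-s["tool_pos"])*1e3
    print("t",s["time"],"board",tob(s["tool_pos"]).round(1),"F",s["contact_force"].round(1),"w",round(s["gripper_width"],3),"need shift(tool)",dp.round(1),"turn",dR.round(2))
E
python3 - <<'E'
from h import *
s=manip.state();print(R.from_quat(s["tool_rot"],scalar_first=True).as_matrix().round(3)); print(Rg.round(3))
goto(0,40,300)
E
```

```text
[[-0.948 -0.     0.318]
 [-0.318  0.002 -0.948]
 [-0.    -1.    -0.002]]
[[ 0.198  0.    -0.98 ]
 [ 0.98   0.     0.198]
 [ 0.    -1.    -0.   ]]
t 0.1 board [-217.7 -684.7  249.2] F [ 0.5 -0.2 -0. ] w 0.998 need shift(tool) [-550.6  -49.7 -519.2] turn [8.0000e-02 1.1997e+02 1.1000e-01]
```

```bash
sed -i 's/^Rg=.*/Rg=np.column_stack([-b["ey"],[0,0,-1],b["ex"]])/' h.py; python3 -c "
from h import *
goto(-20,50,300)"
```

```text
t 0.1 board [-217.7 -684.7  249.2] F [ 0.5 -0.2 -0. ] w 0.998 need shift(tool) [-538.2  -49.7 -537.8] turn [  0.09 -60.03  -0.07]
```

apply_moves --pt "1 -20 -20 -20 0 0 0" --pt "1 -33 -6 -33 0 0 0" --pt "1 -33 -6 -33 0 0 0" --pt "1 -33 -6 -33 0 0 0" --pt "1 -33 -6 -33 0 0 0" --pt "1 -33 -6 -33 0 0 0" --pt "1 -33 0 -33 0 0 0" --pt "1 -33 0 -33 0 0 0" --pt "1 -33 0 -33 0 0 0" --pt "1 -33 0 -33 0 0 0" --pt "1 -33 0 -33 0 0 0" --pt "1 -33 0 -33 0 0 0" --pt "1 -33 0 -33 0 0 0" --pt "1 -33 0 -33 0 0 0" --pt "1 -33 0 -33 0 0 0" --pt "1 -33 0 -33 0 0 0" --pt "1 -23 0 -23 0 0 0"

```text
time: 1.8
tool_pos: [0.5381, 0.0914, 0.2996]
tool_rot: [0.114, -0.115, 0.698, -0.698]
contact_force: [0.1, 0.2, -0.7]
gripper_width: -0.003
```

apply_moves --pt "1 0 0 0 0 -7.5 0" --pt "1 0 0 0 0 -7.5 0" --pt "1 0 0 0 0 -7.5 0" --pt "1 0 0 0 0 -7.5 0" --pt "1 0 0 0 0 -7.5 0" --pt "1 0 0 0 0 -7.5 0" --pt "1 0 0 0 0 -7.5 0" --pt "1 0 0 0 0 -7.5 0" --pt "1 0 0 0 0 0 0"

```text
time: 2.7
tool_pos: [0.5375, 0.0887, 0.2997]
tool_rot: [0.447, -0.448, 0.548, -0.547]
contact_force: [-0.6, -0.1, -0.3]
gripper_width: -0.004
```

```bash
python3 -c "
from h import *
goto(-20,50,300)
c,T=cam('wrist'); im=manip.grab_frame('wrist'); cv2.imwrite('pics/w1.png',im); np.savez('w1.npz',T=T)
print(manip.state()['joint_pos'])
for y in(100,110,120,130): print(y,proj(c,T,[tow(16,y,97),tow(16,y+15,167)]).round(0).tolist())"
```

```text
t 2.7 board [-20.4  49.6 299.7] F [-0.6 -0.1 -0.3] w -0.004 need shift(tool) [-0.4 -0.3  0.4] turn [ 0.06 -0.05  0.01]
[ 2.69083639e-02 -1.63881797e-01  1.73908861e+00 -6.30805760e-06
  1.56727680e+00  2.29281617e-01]
100 [[312.0, 138.0], [322.0, 126.0]]
110 [[313.0, 129.0], [322.0, 114.0]]
120 [[313.0, 120.0], [322.0, 102.0]]
130 [[313.0, 110.0], [323.0, 89.0]]
```

View pics/w1.png

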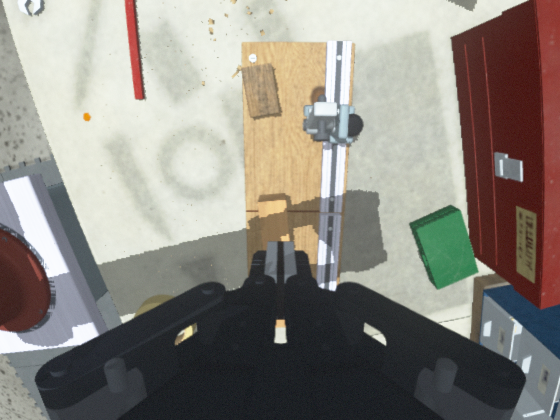

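```bash
python3 -c "
from h import *
crop(cv2.imread('pics/w1.png'),'w1c',285,75,100,75,8)"
```

```text
(no output)
```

View pics/w1c.png

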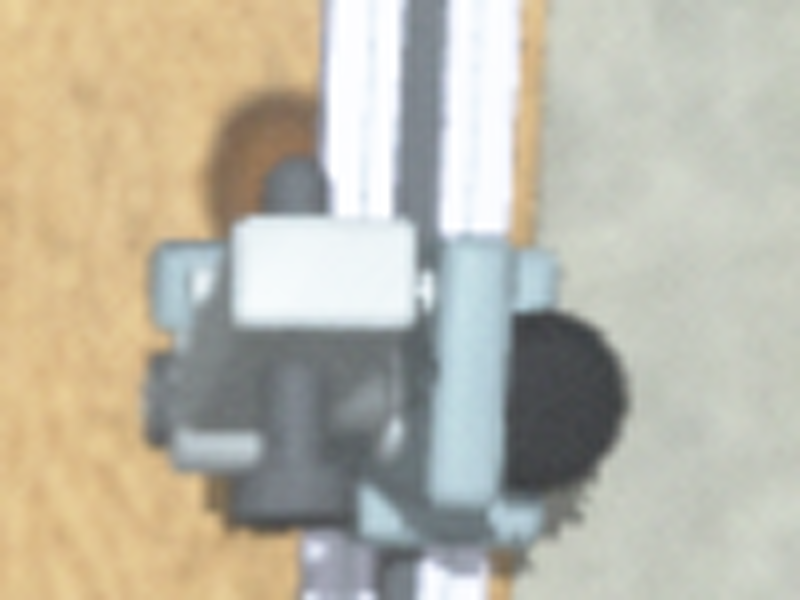

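The white rectangle in the crop is the parked flag's end, centred at wrist pixel (325.5,109). That puts the tip at about board (19,129) and the pivot at y ≈ 114. The screw tip shows at (322,95). Next: come down on its +y side and push towards -y.

apply_moves --pt "1 -40 0 10 0 0 0" --pt "1 -45 0 14 0 0 0" --pt "1 -36 0 14 0 0 0" --pt "1 0 45 0 0 0 0" --pt "1 0 45 0 0 0 0" --pt "1 0 31 0 0 0 0" --pt "1 0 0 0 0 0 0" --pt "1 0 0 0 0 0 0"

```text
time: 3.55
tool_pos: [0.5989, 0.1997, 0.1794]
tool_rot: [0.447, -0.448, 0.548, -0.548]
contact_force: [0.4, -0.3, -0.0]
gripper_width: 0.002
```

```bash
python3 -c "
from h import *
goto(18,171,178)"
```

```text
t 3.55 board [ 17.9 170.6 179.4] F [ 0.4 -0.3 -0. ] w 0.002 need shift(tool) [-0.4  1.4  0.1] turn [ 0.04 -0.11  0.02]
```

apply_moves --pt "1 8 1 0 0 0 0" --pt "1 5 0 0 0 0 0" --pt "1 5 0 0 0 0 0" --pt "1 5 0 0 0 0 0" --pt "1 5 0 0 0 0 0" --pt "1 5 0 0 0 0 0" --pt "1 5 0 0 0 0 0" --pt "1 5 0 0 0 0 0" --pt "1 5 0 0 0 0 0" --pt "1 3 0 0 0 0 0" --pt "1 0 0 0 0 0 0"

```text
time: 4.65
tool_pos: [0.5888, 0.1494, 0.1783]
tool_rot: [0.447, -0.448, 0.547, -0.547]
contact_force: [0.3, 0.2, 0.3]
gripper_width: -0.003
```

apply_moves --pt "-1 0 -20 0 0 0 0" --pt "-1 0 -40 0 0 0 0" --pt "-1 0 -45 0 0 0 0" --pt "-1 35 0 -20 0 0 0" --pt "-1 40 0 -20 0 0 0" --pt "-1 0 0 0 0 0 0"

```text
time: 5.25
tool_pos: [0.5326, 0.082, 0.2832]
tool_rot: [-0.447, 0.447, -0.548, 0.548]
contact_force: [-0.1, -0.6, 0.3]
gripper_width: 0.987
```

```bash
python3 -c "
from h import *
goto(-20,50,300)
c,T=cam('wrist'); im=manip.grab_frame('wrist'); cv2.imwrite('pics/w2.png',im); np.savez('w2.npz',T=T)
a=cv2.resize(im[60:310,220:360],None,fx=2.4,fy=2.4); s=manip.grab_frame('side'); cv2.imwrite('pics/s2f.png',s)
e=cv2.resize(s[150:275,275:345],None,fx=4.8,fy=4.8)[:600]; cv2.imwrite('pics/m2.png',np.hstack([a,e]) if a.shape[0]==e.shape[0] else a)
print(a.shape,e.shape)
"
```

```text
t 5.25 board [-23.8  42.1 283.2] F [-0.1 -0.6  0.3] w 0.987 need shift(tool) [ -7.9 -16.8   3.7] turn [ 0.02 -0.18  0.07]
(600, 336, 3) (600, 336, 3)
```

View pics/m2.png

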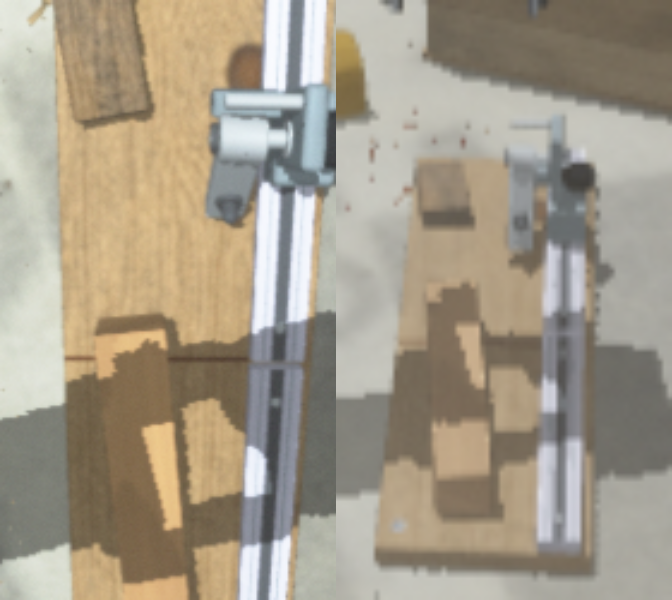

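The flag now hangs down in the batten's path in both views (barrel at composite (245,138), flag hanging to (230,205)). The batten's +y end is at composite (97,335) to (165,328).

```bash
python3 -c "
from h import *
c,_=cam('wrist'); T=np.load('w2.npz')['T']
f=lambda u,v,z: tob(onz(c,T,(220+u/2.4-.3,60+v/2.4-.3),z)).round(1)
print('barrel',f(245,138,.107),'batten +y top edge',f(97,335,.057),f(165,328,.057),'right side lower',f(186,580,.057),'fence edge top',f(270,20,.031),f(247,420,.031),'kerf',f(70,358,.019),'anvil?',f(262,100,.07),'screw tip',f(230,203,.049))
print(manip.state()['joint_pos'].round(3))
"
```

```text
barrel [ 18.8 114.7 107. ] batten +y top edge [-47.6  16.4  57. ] [-12.4  20.1  57. ] right side lower [   0.7 -131.7   57. ] fence edge top [ 40.1 172.3  31. ] [ 36.1 -42.1  31. ] kerf [-66.4  -7.9  19. ] anvil? [ 31.2 131.7  70. ] screw tip [20.3 83.1 49. ]
[ 0.018 -0.167  1.769  0.     1.539  0.219]
```

apply_moves --pt "-1 40 10 1 0 0 0" --pt "-1 40 25 1 0 0 0" --pt "-1 40 25 1 0 0 0" --pt "-1 34 30 1 0 0 0" --pt "-1 0 43 0 0 -4.9 0" --pt "-1 0 0 0 0 0 0"

```text
time: 5.95
tool_pos: [0.5045, -0.0666, 0.1438]
tool_rot: [0.468, -0.473, 0.532, -0.524]
contact_force: [-1.0, 0.3, -0.8]
gripper_width: 1.001
```

```bash
python3 -c "
from h import *
Rt=R.from_euler('z',4.9,degrees=True).as_matrix()@Rg
goto(-20,-112,54,Rt)
c,T=cam('wrist'); im=manip.grab_frame('wrist'); cv2.imwrite('pics/w3.png',im)
"
```

```text
t 5.95 board [ -21.9 -109.2  143.8] F [-1.   0.3 -0.8] w 1.001 need shift(tool) [ 3.2 89.8  2.8] turn [ 0.71 -0.09 -0.14]
```

View pics/w3.png

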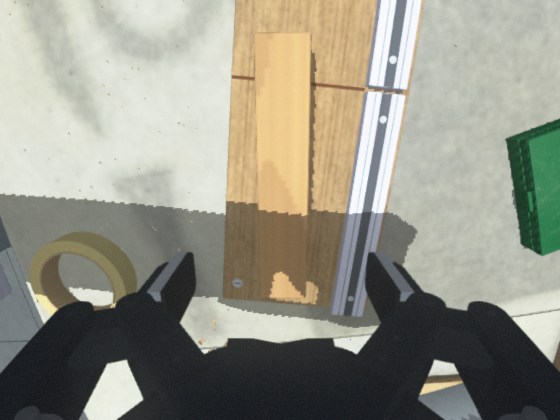

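The batten (cols 255–311) lies centred and parallel between the open jaws, so I go down and grip.

apply_moves --pt "-1 3 30 3 0 0 0" --pt "-1 0 35 0 0 0 0" --pt "-1 0 24 0 0 0 0" --pt "-1 0 0 0 0 0 0" --pt "0.3 0 0 0 0 0 0" --pt "1 0 0 0 0 0 0" --pt "1 0 0 0 0 0 0" --pt "1 0 0 0 0 0 0" --pt "1 0 0 0 0 0 0"

```text
time: 6.9
tool_pos: [0.5126, -0.0712, 0.0639]
tool_rot: [-0.472, 0.47, -0.527, 0.529]
contact_force: [0.3, 0.6, 6.9]
gripper_width: 0.421
```

```bash
python3 -c "
from h import *
goto(16,-60,54)"
```

```text
t 6.9 board [ -13.1 -112.1   63.9] F [0.3 0.6 6.9] w 0.421 need shift(tool) [-49.4  10.   33.4] turn [-0.25  4.87  0.02]
```

apply_moves --pt "-0.5 0 0 0 0 0 0" --pt "-0.5 0 0 0 0 0 0" --pt "-0.5 0 5 0 0 0 0" --pt "-0.5 0 4 0 0 0 0" --pt "-0.5 0 0 0 0 0 0"

```text
time: 7.4
tool_pos: [0.5098, -0.0706, 0.051]
tool_rot: [0.47, -0.471, 0.528, -0.527]
contact_force: [-0.2, -0.1, -0.2]
gripper_width: 0.751
```

```bash
python3 -c "
from h import *
goto(16,-60,54)"
```

```text
t 7.4 board [ -16. -112.   51.] F [-0.2 -0.1 -0.2] w 0.751 need shift(tool) [-49.1  -3.1  36.2] turn [ 0.14  4.86 -0.02]
```

apply_moves --pt "0.3 0 -3 0 0 0 0" --pt "1 0 0 0 0 0 0" --pt "1 0 0 0 0 0 0" --pt "1 0 0 0 0 0 0" --pt "1 0 0 0 0 0 0"

```text
time: 7.9
tool_pos: [0.5115, -0.0711, 0.0561]
tool_rot: [-0.471, 0.47, -0.527, 0.528]
contact_force: [0.3, 0.1, 4.1]
gripper_width: 0.426
```

```bash
python3 -c "
from h import *
goto(16,-60,54)"
```

```text
t 7.9 board [ -14.2 -112.2   56.1] F [0.3 0.1 4.1] w 0.426 need shift(tool) [-49.4   2.2  34.5] turn [-0.1   4.87  0.01]
```

apply_moves --pt "1 0 -2 0 0 0 0" --pt "1 0 0 0 0 2.4 0" --pt "1 0 0 4 0 2.5 0" --pt "1 0 0 6 0 0 0" --pt "1 0 0 6 0 0 0" --pt "1 0 0 6 0 0 0" --pt "1 0 0 3 0 0 0" --pt "1 0 0 0 0 0 0" --pt "1 0 0 0 0 0 0"

```text
time: 8.8
tool_pos: [0.5352, -0.0756, 0.0571]
tool_rot: [0.448, -0.448, 0.547, -0.547]
contact_force: [0.1, -0.6, -2.3]
gripper_width: 0.427
```

```bash
cat > st.py <<'E'
from h import *
s=manip.state(); goto(16,-60,54)
print("Fboard x,y,z",(s["contact_force"]@b["ex"]).round(2),(s["contact_force"]@b["ey"]).round(2),s["contact_force"][2].round(2),"Tq",s["ft_torque"].round(2))
E
python3 st.py
```

```text
t 8.8 board [   9.9 -111.9   57.1] F [ 0.1 -0.6 -2.3] w 0.427 need shift(tool) [-51.9   3.1   6.1] turn [ 0.03 -0.02 -0.  ]
Fboard x,y,z 0.26 -0.57 -2.29 Tq [-0.07 -0.02  0.02]
```

apply_moves --pt "1 0 1 2 0 0 0" --pt "1 0 0 2 0 0 0" --pt "1 0 0 0 0 0 0"

```text
time: 9.1
tool_pos: [0.5395, -0.0765, 0.0564]
tool_rot: [-0.448, 0.448, -0.547, 0.547]
contact_force: [-0.2, 0.1, -0.8]
gripper_width: 0.431
```

```bash
python3 st.py
```

```text
t 9.1 board [  14.3 -111.9   56.4] F [-0.2  0.1 -0.8] w 0.431 need shift(tool) [-51.9   2.4   1.7] turn [-0.03 -0.03  0.  ]
Fboard x,y,z -0.21 0.06 -0.77 Tq [-0.04  0.02 -0.03]
```

apply_moves --pt "1 0 0 2 0 0 0" --pt "1 0 0 1 0 0 0" --pt "1 0 0 0 0 0 0"

```text
time: 9.4
tool_pos: [0.5407, -0.0767, 0.0563]
tool_rot: [0.446, -0.448, 0.549, -0.546]
contact_force: [-7.4, 1.5, 4.1]
gripper_width: 0.43
```

```bash
python3 st.py
```

```text
t 9.4 board [  15.5 -111.8   56.3] F [-7.4  1.5  4.1] w 0.43 need shift(tool) [-51.8   2.3   0.4] turn [ 0.28 -0.07 -0.02]
Fboard x,y,z -7.57 0.05 4.13 Tq [ 0.21  1.2  -0.24]
```

apply_moves --pt "1 0 -1 -1.4 0 0 0" --pt "1 -8 0 0 0 0 0" --pt "1 -12 0 0 0 0 0" --pt "1 -12 0 0 0 0 0" --pt "1 -12 0 0 0 0 0" --pt "1 -8 0 0 0 0 0" --pt "1 -4 0 0 0 0 0" --pt "1 0 0 0 0 0 0" --pt "1 0 0 0 0 0 0"

```text
time: 10.3
tool_pos: [0.5518, -0.0215, 0.0572]
tool_rot: [0.448, -0.448, 0.548, -0.547]
contact_force: [-1.9, 1.5, -3.3]
gripper_width: 0.43
```

```bash
python3 st.py; python3 -c "
from h import *
c,T=cam('wrist'); im=manip.grab_frame('wrist'); np.savez('w4.npz',T=T); cv2.imwrite('pics/w4f.png',im)
s=manip.grab_frame('side'); cv2.imwrite('pics/s4f.png',s)
a=cv2.resize(im[0:300,200:400],None,fx=2,fy=2); e=cv2.resize(s[150:275,265:345],None,fx=4.8,fy=4.8)
cv2.imwrite('pics/m4.png',np.hstack([a,e]))"
```

```text
t 10.3 board [ 15.5 -55.6  57.2] F [-1.9  1.5 -3.3] w 0.43 need shift(tool) [4.4 3.2 0.5] turn [ 0.02 -0.03 -0.03]
Fboard x,y,z -2.18 1.13 -3.29 Tq [ 0.23  0.32 -0.12]
```

View pics/m4.png

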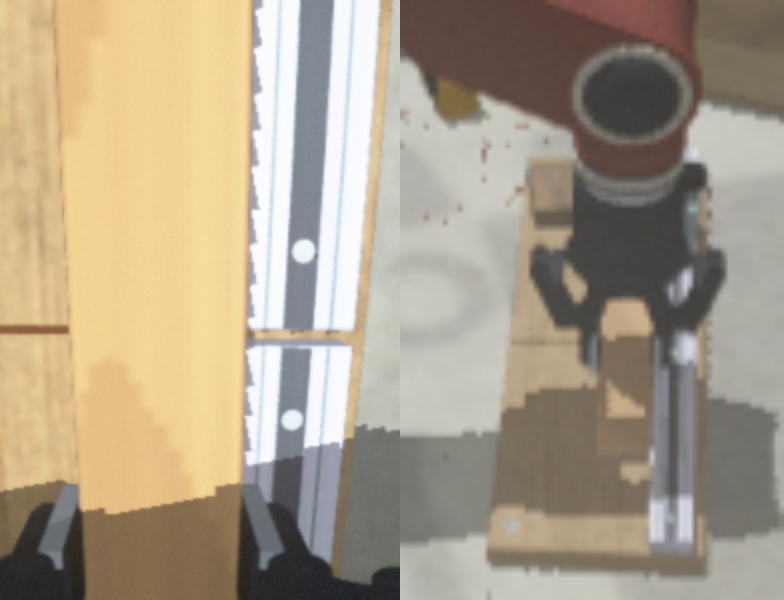

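Both views show the batten lying along the fence, its edge at composite col ≈247 next to the fence's top. Now feeling for the anvil in small steps.

apply_moves --pt "1 0 1 0 0 0 0" --pt "1 -4 0 0 0 0 0" --pt "1 -4 0 0 0 0 0" --pt "1 -4 0 0 0 0 0" --pt "1 -4 0 0 0 0 0" --pt "1 0 0 0 0 0 0" --pt "1 0 0 0 0 0 0"

```text
time: 11.1
tool_pos: [0.5552, -0.0055, 0.0563]
tool_rot: [0.448, -0.447, 0.547, -0.547]
contact_force: [-1.2, 1.1, -3.2]
gripper_width: 0.431
```

```bash
python3 st.py
```

```text
t 11.1 board [ 15.6 -39.3  56.3] F [-1.2  1.1 -3.2] w 0.431 need shift(tool) [20.7  2.3  0.4] turn [-0.01 -0.01 -0.06]
Fboard x,y,z -1.38 0.87 -3.16 Tq [ 0.21  0.35 -0.09]
```

apply_moves --pt "1 -1 1 0 0 0 0" --pt "1 -1 0 0 0 0 0" --pt "1 -1 0 0 0 0 0" --pt "1 -1 0 0 0 0 0" --pt "1 0 0 0 0 0 0"

```text
time: 11.6
tool_pos: [0.5558, -0.0035, 0.0562]
tool_rot: [-0.447, 0.448, -0.547, 0.548]
contact_force: [-5.8, -4.8, 4.2]
gripper_width: 0.43
```

```bash
python3 st.py
```

```text
t 11.6 board [ 15.9 -37.2  56.2] F [-5.8 -4.8  4.2] w 0.43 need shift(tool) [22.8  2.2  0.2] turn [ 0.02 -0.07  0.15]
Fboard x,y,z -4.71 -5.84 4.2 Tq [-0.63  1.01 -0.47]
```

apply_moves --pt "1 -1 0 0 0 0 0" --pt "1 -1 0 0 0 0 0" --pt "1 0 0 0 0 0 0"

```text
time: 11.9
tool_pos: [0.5562, -0.0017, 0.0562]
tool_rot: [-0.447, 0.448, -0.547, 0.548]
contact_force: [-7.2, -4.8, 3.8]
gripper_width: 0.428
```

```bash
python3 st.py
```

```text
t 11.9 board [ 15.9 -35.3  56.2] F [-7.2 -4.8  3.8] w 0.428 need shift(tool) [24.7  2.2  0.1] turn [ 0.02 -0.08  0.15]
Fboard x,y,z -6.09 -6.15 3.77 Tq [-0.64  1.   -0.46]
```

apply_moves --pt "1 -1 0 0 0 0 0" --pt "1 -1 0 0 0 0 0" --pt "1 0 0 0 0 0 0"

```text
time: 12.2
tool_pos: [0.5566, 0.0003, 0.0562]
tool_rot: [-0.447, 0.448, -0.547, 0.548]
contact_force: [-7.2, -4.9, 4.3]
gripper_width: 0.429
```

```bash
python3 st.py
```

```text
t 12.2 board [ 15.9 -33.3  56.2] F [-7.2 -4.9  4.3] w 0.429 need shift(tool) [26.7  2.3  0.1] turn [ 0.01 -0.08  0.15]
Fboard x,y,z -6.12 -6.2 4.26 Tq [-0.6   1.05 -0.44]
```

apply_moves --pt "1 0 -0.7 -1 0 0 0" --pt "1 0 0 0 0 0 0" --pt "1 0 0 0 0 0 0"

```text
time: 12.5
tool_pos: [0.5563, 0.0019, 0.0563]
tool_rot: [-0.448, 0.447, -0.547, 0.548]
contact_force: [-0.1, -0.9, -2.2]
gripper_width: 0.429
```

```bash
python3 st.py
```

```text
t 12.5 board [ 15.3 -31.8  56.3] F [-0.1 -0.9 -2.2] w 0.429 need shift(tool) [28.2  2.2  0.8] turn [-0.09 -0.02 -0.01]
Fboard x,y,z 0.09 -0.9 -2.17 Tq [-0.1   0.02 -0.04]
```

apply_moves --pt "1 -1 0 0 0 0 0" --pt "1 -1 0 0 0 0 0" --pt "1 0 0 0 0 0 0"

```text
time: 12.8
tool_pos: [0.5564, 0.004, 0.0562]
tool_rot: [-0.448, 0.447, -0.547, 0.547]
contact_force: [0.3, 0.1, -2.0]
gripper_width: 0.427
```

```bash
python3 st.py; python3 -c "
from h import *
manip.grab_frame('top') is None
im=manip.grab_frame('top'); cv2.imwrite('pics/t5f.png',im)
crop(im,'t5',190,145,160,95,5)"
```

```text
t 12.8 board [ 15.  -29.6  56.2] F [ 0.3  0.1 -2. ] w 0.427 need shift(tool) [30.4  2.2  1. ] turn [-0.04 -0.02 -0.01]
Fboard x,y,z 0.33 0.12 -1.98 Tq [-0.01 -0.09 -0.  ]
```

apply_moves --pt "1 -1 0 0 0 0 0" --pt "1 -1 0 0 0 0 0" --pt "1 0 0 0 0 0 0"

```text
time: 13.2
tool_pos: [0.5565, 0.0052, 0.0562]
tool_rot: [-0.447, 0.448, -0.547, 0.548]
contact_force: [-0.0, -4.6, 0.3]
gripper_width: 0.427
```

```bash
python3 st.py
```

```text
t 13.2 board [ 14.8 -28.5  56.2] F [-0.  -4.6  0.3] w 0.427 need shift(tool) [31.5  2.2  1.2] turn [-0.02 -0.02  0.08]
Fboard x,y,z 0.9 -4.54 0.29 Tq [-0.66  0.06 -0.03]
```

apply_moves --pt "1 -1 0 0 0 0 0" --pt "1 -1 0 0 0 0 0" --pt "1 0 0 0 0 0 0"

```text
time: 13.5
tool_pos: [0.5567, 0.0056, 0.0562]
tool_rot: [-0.446, 0.449, -0.546, 0.548]
contact_force: [-2.4, -11.1, 1.2]
gripper_width: 0.427
```

```bash
python3 st.py
```

```text
t 13.5 board [ 14.9 -28.   56.2] F [ -2.4 -11.1   1.2] w 0.427 need shift(tool) [31.9  2.3  1.1] turn [-0.   -0.01  0.26]
Fboard x,y,z -0.19 -11.31 1.19 Tq [-1.51  0.26 -0.02]
```

apply_moves --pt "1 1.5 0 0 0 0 0" --pt "1 0 0 1 0 0 0" --pt "1 0 0 0.5 0 0 0" --pt "1 0 0 0 0 0 0"

```text
time: 13.9
tool_pos: [0.557, 0.0052, 0.0562]
tool_rot: [0.447, -0.449, 0.548, -0.547]
contact_force: [-5.1, -5.6, 3.5]
gripper_width: 0.431
```

```bash
python3 st.py
```

```text
t 13.9 board [ 15.3 -28.4  56.2] F [-5.1 -5.6  3.5] w 0.431 need shift(tool) [31.6  2.3  0.7] turn [0.17 0.01 0.13]
Fboard x,y,z -3.85 -6.52 3.53 Tq [-0.86  0.82  0.15]
```

apply_moves --pt "0.1 0 0 0 0 0 0" --pt "-0.2 0 0 0 0 0 0" --pt "-0.4 0 -5 0 0 0 0" --pt "-0.4 0 -30 0 0 0 0" --pt "-0.4 0 -30 0 0 0 0" --pt "-0.4 20 -20 -40 0 0 0" --pt "1 20 0 -20 0 0 0" --pt "1 0 0 0 0 0 0" --pt "1 0 0 0 0 0 0"

```text
time: 14.8
tool_pos: [0.4916, -0.0212, 0.1416]
tool_rot: [-0.448, 0.447, -0.547, 0.548]
contact_force: [-0.2, -0.2, 0.4]
gripper_width: 0.194
```

```bash
python3 st.py; python3 -c "
from h import *
c,T=cam('wrist'); im=manip.grab_frame('wrist'); np.savez('w6.npz',T=T); cv2.imwrite('pics/w6f.png',im)
cv2.imwrite('pics/w6.png',cv2.resize(im[0:300,240:440],None,fx=2.6,fy=2.0))
t=manip.grab_frame('top'); s=manip.grab_frame('side'); cv2.imwrite('pics/s6f.png',s); cv2.imwrite('pics/t6f.png',t)
a=cv2.resize(im[0:300,250:430],None,fx=2,fy=2); e=cv2.resize(s[150:275,265:345],None,fx=4.8,fy=4.8)
cv2.imwrite('pics/m6.png',np.hstack([a,e]))"
```

```text
t 14.8 board [-43.6 -67.2 141.6] F [-0.2 -0.2  0.4] w 0.194 need shift(tool) [-7.2 87.7 59.4] turn [-0.1  -0.07 -0.04]
Fboard x,y,z -0.12 -0.26 0.4 Tq [ 0.06 -0.04 -0.02]
```

View pics/m6.png

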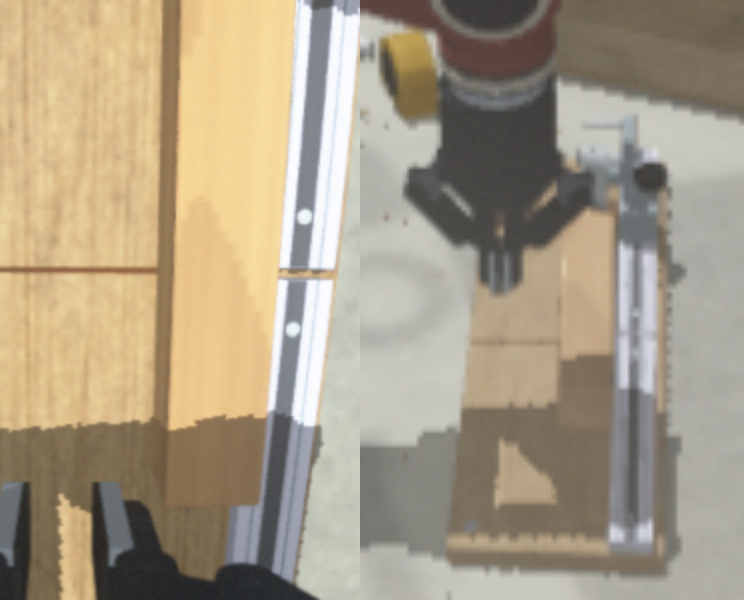

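The batten lies along the fence with its +y end at the flag; its -y end is at composite (165..260, 504). Next I nudge its near side flat against the fence.

apply_moves --pt "1 -10 30 0 0 0 0" --pt "1 0 40 0 0 0 0" --pt "1 0 24 4 0 0 0" --pt "1 0 0 10 0 0 0" --pt "1 0 0 6 0 0 0" --pt "1 0 0 0 0 0 0"

```text
time: 15.55
tool_pos: [0.5158, -0.0159, 0.0493]
tool_rot: [-0.449, 0.447, -0.546, 0.548]
contact_force: [0.6, -0.5, 0.3]
gripper_width: -0.001
```

```bash
python3 st.py; python3 -c "
from h import *
c,_=cam('wrist'); T=np.load('w6.npz')['T']
f=lambda u,v,z: tob(onz(c,T,(250+u/2-.25,v/2-.25),z)).round(1)
print(f(165,505,.057),f(260,503,.057),'left top edge',f(180,20,.057),'right top',f(294,20,.057))"
```

```text
t 15.55 board [-20.9 -57.2  49.3] F [ 0.6 -0.5  0.3] w -0.001 need shift(tool) [ 2.8 -4.6 36.9] turn [-0.24 -0.02 -0.01]
Fboard x,y,z 0.7 -0.33 0.31 Tq [-0.02 -0.06  0.01]
[ -1.4 -96.6  57. ] [ 36.3 -96.   57. ] left top edge [-4.  72.8 57. ] right top [33.2 73.7 57. ]
```

apply_moves --pt "1 0 0 2 0 0 0" --pt "1 0 0 1.5 0 0 0" --pt "1 0 0 1.5 0 0 0" --pt "1 0 0 0 0 0 0"

```text
time: 15.95
tool_pos: [0.5181, -0.0166, 0.0475]
tool_rot: [-0.448, 0.447, -0.547, 0.548]
contact_force: [-0.6, -1.1, -0.1]
gripper_width: 0.002
```

```bash
python3 st.py
```

```text
t 15.95 board [-18.5 -57.4  47.5] F [-0.6 -1.1 -0.1] w 0.002 need shift(tool) [ 2.5 -6.5 34.5] turn [-0.05 -0.04 -0.  ]
Fboard x,y,z -0.42 -1.18 -0.13 Tq [ 0.   -0.   -0.03]
```

apply_moves --pt "1 0 0 1 0 0 0" --pt "1 0 0 1 0 0 0" --pt "1 0 0 0 0 0 0"

```text
time: 16.25
tool_pos: [0.5195, -0.0169, 0.0469]
tool_rot: [0.447, -0.448, 0.548, -0.547]
contact_force: [-1.1, 0.8, 0.9]
gripper_width: -0.001
```

```bash
python3 st.py
```

```text
t 16.25 board [-17.1 -57.4  46.9] F [-1.1  0.8  0.9] w -0.001 need shift(tool) [ 2.5 -7.1 33.1] turn [ 0.04 -0.04  0.  ]
Fboard x,y,z -1.24 0.59 0.88 Tq [ 0.06  0.18 -0.05]
```

apply_moves --pt "1 0 0 1 0 0 0" --pt "1 0 0 1 0 0 0" --pt "1 0 0 0 0 0 0"

```text
time: 16.55
tool_pos: [0.5198, -0.0168, 0.0467]
tool_rot: [0.446, -0.449, 0.549, -0.546]
contact_force: [-9.2, 1.0, 6.9]
gripper_width: -0.004
```

```bash
python3 st.py
```

```text
t 16.55 board [-16.8 -57.4  46.7] F [-9.2  1.   6.9] w -0.004 need shift(tool) [ 2.6 -7.5 32.7] turn [ 0.33 -0.02  0.  ]
Fboard x,y,z -9.19 -0.83 6.88 Tq [ 0.25  1.16 -0.01]
```

apply_moves --pt "1 0 0 -8 0 0 0" --pt "1 -40 0 0 0 0 0" --pt "1 -47 0 0 0 0 0" --pt "1 0 0 2 0 0 0" --pt "1 0 0 2 0 0 0" --pt "1 0 0 1 0 0 0" --pt "1 0 0 1 0 0 0" --pt "1 0 0 0 0 0 0"

```text
time: 17.35
tool_pos: [0.5368, 0.0675, 0.0468]
tool_rot: [0.447, -0.447, 0.548, -0.548]
contact_force: [0.4, 0.5, -1.3]
gripper_width: -0.0
```

```bash
python3 st.py
```

```text
t 17.35 board [-16.8  28.7  46.8] F [ 0.4  0.5 -1.3] w -0.0 need shift(tool) [88.6 -7.2 33. ] turn [ 0.02 -0.12  0.  ]
Fboard x,y,z 0.26 0.6 -1.26 Tq [ 0.09  0.03 -0.02]
```

apply_moves --pt "1 0 0 1 0 0 0" --pt "1 0 0 1 0 0 0" --pt "1 0 0 0 0 0 0"

```text
time: 17.65
tool_pos: [0.538, 0.0675, 0.0468]
tool_rot: [0.447, -0.448, 0.548, -0.547]
contact_force: [-4.3, -0.9, 3.8]
gripper_width: 0.001
```

```bash
python3 st.py
```

```text
t 17.65 board [-15.7  28.9  46.8] F [-4.3 -0.9  3.8] w 0.001 need shift(tool) [88.9 -7.2 31.7] turn [ 0.16 -0.06  0.07]
Fboard x,y,z -4.06 -1.75 3.82 Tq [-0.12  0.74 -0.04]
```

apply_moves --pt "1 0 0 1 0 0 0" --pt "1 0 0 0 0 0 0"

```text
time: 17.85
tool_pos: [0.538, 0.0675, 0.0468]
tool_rot: [0.446, -0.449, 0.549, -0.546]
contact_force: [-10.1, 0.2, 7.6]
gripper_width: 0.001
```

```bash
python3 st.py
```

```text
t 17.85 board [-15.6  28.9  46.8] F [-10.1   0.2   7.6] w 0.001 need shift(tool) [88.9 -7.3 31.6] turn [ 0.32 -0.04  0.09]
Fboard x,y,z -9.91 -1.78 7.62 Tq [-0.06  1.22 -0.06]
```

apply_moves --pt "1 0 0 -12 0 0 0" --pt "1 38 -4 0 0 0 0" --pt "1 40 0 0 0 0 0" --pt "1 40 0 0 0 0 0" --pt "1 38 0 0 0 0 0" --pt "1 0 0 21 0 0 0" --pt "1 0 0 21 0 0 0" --pt "1 -7 0 0 0 0 0" --pt "1 -3 0 0 0 0 0" --pt "1 0 0 0 0 0 0"

```text
time: 18.85
tool_pos: [0.5395, -0.0802, 0.0506]
tool_rot: [0.448, -0.448, 0.547, -0.547]
contact_force: [-1.4, 0.0, 0.2]
gripper_width: 0.002
```

```bash
python3 st.py
```

```text
t 18.85 board [  15.  -115.6   50.6] F [-1.4  0.   0.2] w 0.002 need shift(tool) [-55.6  -3.4   1. ] turn [ 0.05  0.04 -0.01]
Fboard x,y,z -1.37 -0.26 0.22 Tq [ 0.06 -0.01  0.03]
```

Advance in ≤2 mm steps, reading after each.

apply_moves --pt "1 -2 0 0 0 0 0" --pt "1 -1 0 0 0 0 0" --pt "1 -1 0 0 0 0 0" --pt "1 -1 0 0 0 0 0" --pt "1 0 0 0 0 0 0"

```text
time: 19.35
tool_pos: [0.5414, -0.0762, 0.051]
tool_rot: [-0.448, 0.448, -0.547, 0.547]
contact_force: [-1.1, 0.8, -0.7]
gripper_width: 0.0
```

```bash
python3 st.py
```

```text
t 19.35 board [  16.1 -111.3   51. ] F [-1.1  0.8 -0.7] w 0.0 need shift(tool) [-51.3  -3.   -0.1] turn [-0.   -0.03 -0.  ]
Fboard x,y,z -1.26 0.59 -0.68 Tq [-0.05 -0.03  0.04]
```

apply_moves --pt "1 -1 0 0 0 0 0" --pt "1 -1 0 0 0 0 0" --pt "1 0 0 0 0 0 0"

```text
time: 19.65
tool_pos: [0.5418, -0.0743, 0.051]
tool_rot: [0.448, -0.448, 0.547, -0.547]
contact_force: [-0.4, 0.6, -0.4]
gripper_width: -0.0
```

```bash
python3 st.py
```

```text
t 19.65 board [  16.1 -109.3   51. ] F [-0.4  0.6 -0.4] w -0.0 need shift(tool) [-49.3  -3.   -0.2] turn [ 0.   -0.03 -0.  ]
Fboard x,y,z -0.54 0.46 -0.42 Tq [0.03 0.01 0.02]
```

apply_moves --pt "1 -1 0 0 0 0 0" --pt "1 -1 0 0 0 0 0" --pt "1 0 0 0 0 0 0"

```text
time: 19.95
tool_pos: [0.542, -0.0732, 0.051]
tool_rot: [-0.447, 0.448, -0.547, 0.548]
contact_force: [-0.7, -5.6, 0.1]
gripper_width: -0.003
```

```bash
python3 st.py
```

```text
t 19.95 board [  16.2 -108.2   51. ] F [-0.7 -5.6  0.1] w -0.003 need shift(tool) [-48.2  -3.1  -0.2] turn [ 0.   -0.02  0.11]
Fboard x,y,z 0.42 -5.62 0.06 Tq [-0.78  0.2  -0.03]
```

apply_moves --pt "1 -0.8 0 0 0 0 0" --pt "1 0 0 0 0 0 0"

```text
time: 20.15
tool_pos: [0.5421, -0.0731, 0.051]
tool_rot: [-0.447, 0.449, -0.547, 0.548]
contact_force: [-1.7, -7.9, -0.1]
gripper_width: 0.002
```

```bash
python3 st.py
```

```text
t 20.15 board [  16.2 -108.1   51. ] F [-1.7 -7.9 -0.1] w 0.002 need shift(tool) [-48.   -3.1  -0.2] turn [ 0.01 -0.02  0.18]
Fboard x,y,z -0.07 -8.03 -0.14 Tq [-1.08  0.29  0.  ]
```

apply_moves --pt "1 1 0 0 0 0 0" --pt "1 3 0 0 0 0 0" --pt "1 14 0 0 0 0 0" --pt "1 0 -30 0 0 0 0" --pt "1 0 -45 0 0 0 0" --pt "1 0 -45 0 0 0 0" --pt "1 0 -40 0 0 0 0" --pt "1 0 -30 -20 0 0 0" --pt "1 -40 -10 -20 0 0 0" --pt "1 -45 0 -20 0 0 0" --pt "1 -45 0 -20 0 0 0" --pt "1 -38 0 0 0 0 0" --pt "1 0 0 0 0 0 0" --pt "1 0 0 0 0 0 0" --pt "1 0 0 0 0 0 0"

```text
time: 21.65
tool_pos: [0.4937, 0.0904, 0.2509]
tool_rot: [0.447, -0.448, 0.548, -0.548]
contact_force: [0.1, -0.7, -0.0]
gripper_width: -0.001
```

```bash
python3 st.py; python3 -c "
from h import *
c,T=cam('wrist'); im=manip.grab_frame('wrist'); np.savez('w7.npz',T=T); cv2.imwrite('pics/w7f.png',im)
s=manip.grab_frame('side'); cv2.imwrite('pics/s7f.png',s)
p=proj(c,T,[tow(16,114,60)])[0]; print(p)
u,v=max(int(p[0])-60,0),max(int(p[1])-60,0); print(u,v)
a=cv2.resize(im[v:v+200,u:u+150],None,fx=3,fy=3); e=cv2.resize(s[150:275,275:345],None,fx=4.8,fy=4.8)
cv2.imwrite('pics/m7.png',np.hstack([a,e]))"
```

```text
t 21.65 board [-63.6  42.6 250.9] F [ 0.1 -0.7 -0. ] w -0.001 need shift(tool) [102.4 196.9  79.8] turn [ 0.02 -0.09  0.01]
Fboard x,y,z 0.24 -0.63 -0.03 Tq [0.   0.02 0.01]
[355.16022533 118.87930813]
295 58
```

View pics/m7.png

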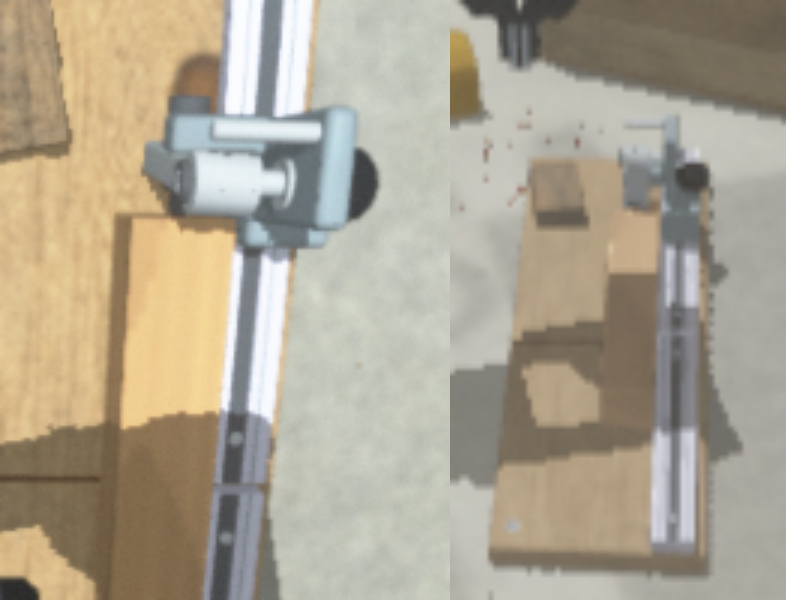

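The flag is back at the anvil (its tip now shows at (160,165) on the +y side of the barrel) and the batten's end is up against it. The batten's edge follows the fence. Last, I check whether the stop shifted by comparing side frames.

Run:
```python
from h import *
A=cv2.imread('pics/s2f.png',0);B=cv2.imread('pics/s7f.png',0)
def sh(x,y,w,h):
    f=lambda I:cv2.resize(I,None,fx=8,fy=8,interpolation=cv2.INTER_CUBIC)
    t=f(A[y:y+h,x:x+w]); S=f(B[y-4:y+h+4,x-4:x+w+4]); r=cv2.matchTemplate(S,t,cv2.TM_CCOEFF_NORMED); _,m,_,l=cv2.minMaxLoc(r); return (l[0]-32)/8,(l[1]-32)/8,round(m,3)
print('cheek+knob',sh(317,172,16,20),'knob',sh(320,180,12,12),'board ref',sh(285,255,30,18),'offcut',sh(290,182,16,14))
c,T=cam('side'); p=proj(c,T,[tow(50,114,90),tow(50,124,90)]); print('px per 10mm along y',p[1]-p[0],p[0])
c,_=cam('wrist');
for n,u,v in(('w2',220+245/2.4,60+138/2.4),('w7',295+215/3,58+182/3)): print(n,tob(onz(c,np.load(n+'.npz')['T'],(u-.3,v-.3),.107)).round(1))
T=np.load('w7.npz')['T']; g=lambda u,v,z: tob(onz(c,T,(295+u/3-.3,58+v/3-.3),z)).round(1)
print('batten top right',g(237,222,.057),g(206,590,.057),'left',g(131,218,.057),g(117,590,.057),'fence top edge far -y',g(206,590,.031))
```

```text
cheek+knob (0.0, 0.0, 0.999) knob (0.0, 0.0, 0.999) board ref (0.0, 0.0, 0.881) offcut (0.0, 0.0, 0.999)
px per 10mm along y [ 0.01688422 -1.66710276] [322.5799707  183.93535343]
w2 [ 18.8 114.7 107. ]
w7 [ 14.3 114.5 107. ]
batten top right [ 37.6 100.9  57. ] [ 37.7 -42.8  57. ] left [ -0.5 102.   57. ] [  1.7 -42.6  57. ] fence top edge far -y [ 45.9 -55.7  31. ]
```

```bash
python3 -c "
from plant import manip
print(manip.job_done(), manip.state()['time'])"
```

```text
the job is handed in; nothing more can be done
the job is handed in; nothing more can be done
```

The job is done and handed in at about 22 s of robot time, with the arm well clear of everything.

I tipped the parked flag over with the closed fingers and it now hangs in the batten's path. I then gripped the batten, turned it parallel to the fence, slid it along until it met the anvil, and let go. Next I nudged its near side against the fence at two points, about 9 to 10 N each. Last, I pressed its back end home to about 8 N, where it would not move further.

**Last checks**
- **Flag:** the final pictures show it swung back with the batten's end against it. Its angle on the anvil was not measured; I judged that from the hard stop and the pictures.
- **Stop:** the cheek and knob show 0.0 px shift between the side pictures before and after (correlation 0.999, resolution about 0.75 mm). The off-cut also shows no shift.
- **Batten:** it is up against the fence. Its two edges, measured from the last picture, read 0.0° and 0.9° off my board axis, and the two nudges put the fence itself about 0.7° off that axis. That is within how well I could read pixels, so I relied on the firm contact at both points.

**What did not go cleanly**
- The first grip was too high, so I gripped again lower down.
- One step was sent before I had read the force, which reached 11.3 N against the 12 N limit. I backed off at once, and the stop had not moved.
- The slide briefly dragged at about 6 N from pressing too hard on the fence and plank, so I eased off.

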